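Restock the bedside scent diffuser by capsule weight

TASK

The three scent capsules in the wooden caddy got mixed up: one or two are still full and the rest are spent, and only their weight tells. Lift each one just clear to feel its load; press every full one gently down into a well of the diffuser (either well) until its seat is fully home, and stand every spent one in the steel tray. Keep the capsules upright, do not force or drop them, and leave the other things where they are.

Things in the scene. Friction and masses are not known exactly. Their poses are not given: they have to be found in the camera images.
- capsule0: sealed plain aluminium scent capsule, upright cylinder 44 mm in diameter, 95 mm tall; origin at the centre of its underside, z up. Grip it round its top 25 mm. It starts standing in the caddy. The three look the same; any of them, one or two in all, may be full. Full ones weigh 200 to 270 g, spent ones 90 to 115 g
- capsule1: sealed plain aluminium scent capsule, upright cylinder 44 mm in diameter, 95 mm tall; origin at the centre of its underside, z up. Grip it round its top 25 mm. It starts standing in the caddy. The three look the same; any of them, one or two in all, may be full. Full ones weigh 200 to 270 g, spent ones 90 to 115 g
- capsule2: sealed plain aluminium scent capsule, upright cylinder 44 mm in diameter, 95 mm tall; origin at the centre of its underside, z up. Grip it round its top 25 mm. It starts standing in the caddy. The three look the same; any of them, one or two in all, may be full. Full ones weigh 200 to 270 g, spent ones 90 to 115 g
- caddy: low wooden block, 66 (x) x 212 (y) x 30 mm high, fixed to the table, with three round wells in a row along its y axis (at y = -70, 0, 70 mm), 15 mm deep and 47 mm in diameter; the capsules stand loose in them, feet 15 mm above the table. Origin at the centre of its underside. Stands at either side of the tray, turned a little
- diffuser: white twin-well scent diffuser on an oak plinth, 110 (x) x 186 (y) x 70 mm high, fixed to the table; origin at the centre of its underside, z up. Two round wells in its top, 47 mm in diameter with a 3 mm bevelled mouth, 90 mm apart along its y axis. A rubber seat lies 25 to 37 mm down each well, at a height set by hand, not the same from well to well
- well0 (a point): centre of the mouth of the diffuser's well at its -y end, level with its top face (70 mm above the table); z up
- well1 (a point): centre of the mouth of the diffuser's well at its +y end, level with its top face (70 mm above the table); z up
- seat0 (a joint): travel (m) of the rubber seat in well0: 0 to 0.002 at the start; 0.008 = home, down on its stop, which lies 33 to 43 mm below the mouth (set by hand, unknown). Stiff: a capsule's weight does not move it; it sinks under a push of about 7 N and stays where it is left. On the stop the force climbs steeply; over 30 N damages it
- seat1 (a joint): travel (m) of the rubber seat in well1: 0 to 0.002 at the start; 0.008 = home, down on its stop, which lies 33 to 43 mm below the mouth (set by hand, unknown). Stiff: a capsule's weight does not move it; it sinks under a push of about 7 N and stays where it is left. On the stop the force climbs steeply; over 30 N damages it
- tray: dark steel open tray for spent capsules, 130 (x) x 170 (y) x 34 mm high, walls and floor 5 mm thick, fixed to the table; origin at the centre of its underside. Holds two or three capsules standing side by side along its y axis
- clock: bystander: wooden digital alarm clock, 55 x 110 x 73 mm, origin under its centre
- mug: bystander: white mug, 80 mm across, 85 mm tall, origin under its centre
- cream: bystander: blue bottle of hand cream, 42 mm across, 90 mm tall, origin under its centre
- book: bystander: blue hardback lying flat, 110 x 175 x 24 mm, origin under its centre
- ornament: bystander: oak ornament, an upright rounded frame 50 x 170 x 110 mm, origin under its centre
- dish: bystander: small white dish, 100 mm across, 22 mm tall, origin under its centre
Mind the look-alikes: they are no part of the job. What is shaped like the capsule2 but red is not meant. Leave any pink look-alike of the capsule0 alone.

How it is judged:
By the outcome, as a careful person would: the job done as asked, in the order asked, and still so for the second after the job is handed in, with the robot touching nothing.
It also fails if it takes over 72 s, if anything falls off the work surface, if the arm or the gripper's body presses on something with over 40 N, if the wrist force passes 120 N, or if a joint passes its speed limit or range.

ROBOT

A 7-joint arm with a two-finger parallel gripper is mounted at the origin on the work surface. World frame = base frame: x ahead of the robot, y to its left, z up, the work surface at z = 0. Lengths are in m, angles in rad, forces in N, time in s.
With the tool pointing down it reaches from about 0.425 to 0.925 m from the base axis. Payload 6.8 kg.
Tool frame: the origin (TCP) lies on the centre line of the jaws, within the pads' length; the fingertips stand 14 mm ahead of it and the grasp point (between the pads) lies 5 mm behind it; z points along the fingers, x is the direction in which the jaws open and shut, and the axes are right-handed (so a half turn about z gives the same grasp; the last joint's range is limited). The gripper opens to 85 mm and grips with 20 to 120 N. Pads are 22 mm wide; open, the fingers measure 114 mm over their backs; the gripper's body (76 mm by 85 mm) begins 54 mm behind the grasp point. The pads swing forward as they close: fully open they stand 13 mm farther back than shut.
Start: joints at [-1.429, 0.477, 0.022, 1.555, -0.011, 1.109, -0.083], TCP at [0.167, 0.654, 0.245] pointing down, gripper open.
Joint ranges: [-2.96, 2.96], [-0.34, 2.1], [-1.41, 1.46], [0.24, 2.44], [-1.37, 4.51], [0.17, 1.92], [-2.96, 2.96]. Speed limits (rad/s): [2.39, 2.39, 3.14, 3.14, 3.14, 3.14, 3.14].

INTERFACE

Orientations are given as a unit quaternion [x, y, z, w].
In Python, from rig import robot, cams gives the robot as it stands.
- The arm moves only by the tool send_rows, never from a script. Its argument "plan" is a list of rows, each a list of 7 numbers: the closure, from 0 (fully open) to 1 (shut), then the shift along the tool's x, y, z in cm, then the turn, a rotation vector about the tool's x, y, z in degrees. A call has 1 to 12 rows; each row shifts and turns the commanded pose from where the row before left it, along the tool's axes as they then stand; what a row does not reach is not made up. A row lasts 1/10 s, in which the tool goes at most 50 mm and 8.59 degrees, less where a joint would pass 70% of its speed; a pose out of reach is approached as far as the arm can. A call with a gripper value outside its range is refused whole. The fingers move at their own pace and stop on an object; the grip force is fixed at half the most. Time passes only in rows, so rows that do not move let the fingers close. It gives the time, the measured TCP pose, the force and the opening at its end, in the units of the state.
- robot.state(): the state, without advancing time (a new reading comes with each control period).
- cams.capture(name): name is "scene" or "top" or "wrist"; returns a dict with "img" (384x512x3 uint8, blue, green, red), "z_map" (384x512 float32, m along the optical axis (not along the pixel's ray), 0 where there is no reading), "vfov" (degrees; the focal length in pixels is half the picture's height over the tangent of half this angle, whatever the lens; pixels are square), "cx", "cy" (the principal point, pixels), "k1" (the pictures are not rectified: a ray, as slopes to the right and down, at radius r is drawn at 1 + k1 r^2 times it, then the intrinsics apply), "R" (3x3) and "t" (3): a world point X has camera coordinates R X + t. Camera axes: x right, y down, z forward; pixel columns grow to the right and rows downward; lengths in m; the calibration is good to about 2 mm. A picture is of the moment at which its call begins.
- robot.close_job(): hands the job in, once; it reports no verdict.
Trained networks look in a picture, given as the dict that the camera call returned (one of the last four; its "shot" number tells which), for a name from the list of things; names that differ only in an ending like _2 or _b are one class to them, and where a whole thing is asked for, a point or a joint stands for the part that bears it (a point fixed in the world has none). Each returns a list of dicts, best first, with "conf" (0 to 1); they miss things now and then, are a little off and sometimes report something else, mostly with a low value. They report only what shows in the picture. A call takes as long as a camera call. They do not tell look-alikes from the thing itself.
- cams.regions_of(picture, query): "mask" (384x512 bool, what is visible of it) and "rect" ([centre column, centre row, width, height] in pixels, round what is visible of it).
The state is a dict: "t": time; "qpos": joint angles; "qvel": joint speeds; "joint_efforts": joint torques, N m; "ee_pos": TCP position; "orientation": TCP orientation; "force": force on the tool from outside, world axes, zero at the start; "wrist_torque": the same for the moment, N m; "opening": opening from 0.0 (shut) to 1.0 (fully open).
Only numpy, scipy, OpenCV 4.12 (cv2) and the standard library are available. Lean on these libraries where they do the work, as an engineer would, in place of code of your own. Each camera call takes 0.05 s, during which the arm holds its last target. There are 200 camera calls.

## Working session

There is one attempt and no reset: what is moved stays moved. The work goes in short steps, Python scripts to look and compute and a tool call to move; the robot and the scene stay as the last step left them, time stands still between calls to the robot, and variables do not carry over. Pictures are saved under pics/ and viewed, about 8 in all and at most 12, crops included, and the job is handed in when it is done.

Besides the shell and the picture viewer there is one more tool, called as name([rows], argument=value, ...), one row to a line, values as JSON. send_rows: Moves the arm, as the interface text tells. Its arguments: {"type":"object","properties":{"plan":{"type":"array"}},"required":["plan"]}

```bash
ls; mkdir -p pics; cat > h.py <<'E'
import numpy as np, cv2
from rig import robot, cams
def pts(c, mask=None):
    H,W=c["z_map"].shape
    f=H/2/np.tan(np.radians(c["vfov"])/2)
    v,u=np.nonzero((c["z_map"]>0) if mask is None else (mask&(c["z_map"]>0)))
    xd=np.stack([(u-c["cx"])/f,(v-c["cy"])/f],1); x=xd.copy()
    for _ in range(8): x=xd/(1+c["k1"]*(x**2).sum(1,keepdims=True))
    z=c["z_map"][v,u][:,None]
    P=(np.hstack([x*z,z])-c["t"])@c["R"]
    return P,u,v
E
python3 - <<'E'
from h import *
s=robot.state(); print({k:np.round(v,3) for k,v in s.items()})
ims=[]
for n in ["top","scene"]:
    c=cams.capture(n); ims.append(c["img"]); cv2.imwrite(f"pics/{n}0.png",c["img"])
    print(n,c["vfov"],c["k1"],c["R"].round(2).tolist(),c["t"].round(2))
    for q in ["capsule0","caddy","diffuser","tray","clock","mug","cream","book","ornament","dish"]:
        for r in cams.regions_of(c,q)[:5]:
            if r["conf"]<.3: continue
            P,u,v=pts(c,r["mask"])
            if len(P)<5: continue
            zt=np.percentile(P[:,2],95); T=P[P[:,2]>zt-.008]
            (cx,cy),wh,a=cv2.minAreaRect(T[:,:2].astype(np.float32))
            print(n,q,round(r["conf"],2),np.round(r["rect"]),"ztop",zt.round(3),"mean",T.mean(0).round(3),"rect",np.round([cx,cy,*wh],3),round(a,1))
E
```

```text
pics
{'t': np.float64(0.0), 'qpos': array([-1.429,  0.478,  0.022,  1.556, -0.012,  1.109, -0.083]), 'qvel': array([ 0.   , -0.   ,  0.001,  0.001,  0.   ,  0.002,  0.   ]), 'joint_efforts': array([-0.0000e+00, -5.9644e+01,  1.6080e+00, -2.8120e+01,  1.2000e-02,
        9.0000e-03,  0.0000e+00]), 'ee_pos': array([0.167, 0.654, 0.244]), 'orientation': array([ 0.79 ,  0.614, -0.001,  0.001]), 'force': array([ 0.064, -0.517, -0.042]), 'wrist_torque': array([ 0.008, -0.024,  0.032]), 'opening': np.float64(0.996)}
top 55.13379095399989 1.8318857537262604e-05 [[-0.01, -1.0, -0.01], [-1.0, 0.01, -0.07], [0.07, 0.01, -1.0]] [0.02 0.52 1.19]
top capsule0 0.84 [156. 195.  24.  17.] ztop 0.113 mean [0.501 0.331 0.11 ] rect [0.501 0.332 0.041 0.04 ] 89.4
top capsule0 0.77 [200. 189.  20.  18.] ztop 0.113 mean [0.526 0.195 0.11 ] rect [0.526 0.195 0.043 0.038] 62.9
top capsule0 0.73 [179. 192.  17.  17.] ztop 0.113 mean [0.516 0.263 0.11 ] rect [0.516 0.263 0.043 0.037] 46.8
top capsule0 0.57 [192. 159.  18.  19.] ztop 0.099 mean [0.62  0.223 0.095] rect [0.62  0.224 0.043 0.042] 44.6
top caddy 0
[... 2133 characters left out ...]
 0.05   0.109] 8.8
scene clock 0.95 [163. 220.  44.  41.] ztop 0.071 mean [ 0.37  -0.155  0.068] rect [ 0.367 -0.15   0.054  0.108] 7.3
scene mug 0.84 [257. 136.  32.  32.] ztop 0.081 mean [0.329 0.363 0.079] rect [0.329 0.364 0.082 0.08 ] 66.1
scene cream 0.7 [208. 188.  13.  26.] ztop 0.086 mean [0.372 0.023 0.085] rect [0.37  0.025 0.018 0.02 ] 34.1
scene book 0.91 [366. 194.  56.  44.] ztop 0.025 mean [0.756 0.298 0.022] rect [0.755 0.305 0.113 0.184] 1.0
scene ornament 0.63 [237. 330.  80.  90.] ztop 0.11 mean [ 0.729 -0.32   0.109] rect [ 0.728 -0.314  0.149  0.051] 84.9
scene dish 0.57 [ 98. 256.  41.  27.] ztop 0.021 mean [ 0.298 -0.329  0.018] rect [ 0.307 -0.331  0.095  0.1  ] 15.4
```

View pics/top0.png

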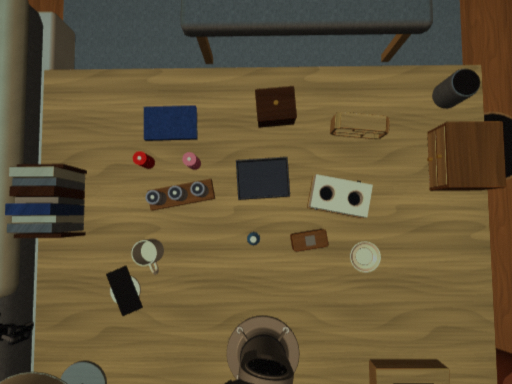

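View pics/scene0.png

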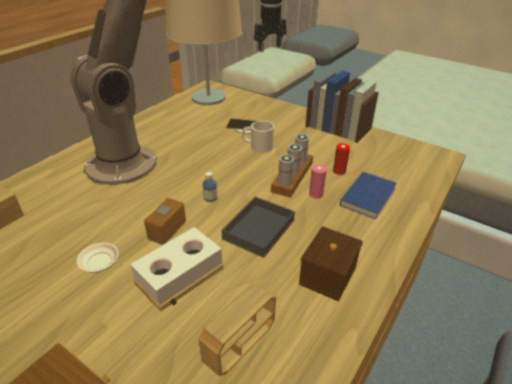

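The top view shows three grey capsules in the caddy at about (153,196), (176,192) and (198,188). The pink (190,159) and red (143,159) look-alikes are separate. The tray is at (263,177) and the diffuser at (340,196). I'll move above the capsule nearest the tray.

send_rows([
  [0,-2.97,3.84,0,0,0,0],
  [0,-2.97,3.84,0,0,0,0],
  [0,-2.97,3.84,0,0,0,0],
  [0,-2.97,3.84,0,0,0,0],
  [0,-2.97,3.84,0,0,0,0],
  [0,-2.97,3.84,0,0,0,0],
  [0,-2.97,3.84,0,0,0,0],
  [0,-2.97,3.84,0,0,0,0],
  [0,-2.97,3.84,0,0,0,0],
  [0,-2.97,3.84,0,0,0,0],
  [0,-2.97,3.84,0,0,0,0],
  [0,-2.97,3.84,0,0,0,0],
])

```text
t: 2.3
ee_pos: [0.5263, 0.1932, 0.2457]
orientation: [0.79, 0.614, 0.0, -0.0]
force: [0.1, 1.1, 0.1]
opening: 1.007
```

send_rows([
  [0,0,0,0,0,0,8.2],
  [0,0,0,0,0,0,8.2],
  [0,0,0,0,0,0,8.2],
  [0,0,0,0,0,0,8.2],
  [0,0,0,0,0,0,8.2],
  [0,0,0,0,0,0,8.2],
  [0,0,0,0,0,0,8.2],
  [0,0,0,0,0,0,8.0],
  [0,0,0,0,0,0,0],
  [0,0,0,0,0,0,0],
])

```text
t: 3.3
ee_pos: [0.5252, 0.1949, 0.2454]
orientation: [0.996, 0.092, 0.0, -0.0]
force: [-0.1, 1.6, -0.0]
opening: 1.001
```

```bash
cat >> h.py <<'E'
from scipy.spatial.transform import Rotation as Ro
def rel(p, yaw_deg, s=None):
    s=s or robot.state(); R=Ro.from_quat(s["orientation"])
    d=R.inv().apply(np.array(p)-s["ee_pos"])*100
    y=np.radians(yaw_deg); x=np.array([np.cos(y),np.sin(y),0]); z=np.array([0,0,-1.])
    Rt=Ro.from_matrix(np.stack([x,np.cross(z,x),z],1))
    return d.round(2), np.degrees((R.inv()*Rt).as_rotvec()).round(2)
def circ(P,zlo,zhi,near,rad=.03):
    m=(P[:,2]>zlo)&(P[:,2]<zhi)&(np.hypot(P[:,0]-near[0],P[:,1]-near[1])<rad)
    Q=P[m][:,:2].astype(np.float32)
    return np.r_[cv2.minEnclosingCircle(Q)] if 0 else (cv2.minEnclosingCircle(Q),Q.mean(0),len(Q))
E
python3 - <<'E'
from h import *
s=robot.state(); print(s["t"],s["ee_pos"].round(4),s["qpos"].round(2),s["orientation"].round(4),s["force"])
c=cams.capture("wrist"); cv2.imwrite("pics/w1.png",c["img"])
P,u,v=pts(c)
for n in [(.501,.331),(.516,.263),(.526,.195)]:
    m=(P[:,2]>.1)&(P[:,2]<.12)
    try: print(circ(P,.103,.117,n))
    except Exception as e: print(e)
print(rel((.526,.195,.1),10.4))
E
```

```text
3.3 [0.5252 0.1949 0.2454] [-0.84  0.31  0.46  1.86 -0.16  1.01 -0.13] [ 9.958e-01  9.160e-02  1.000e-04 -0.000e+00] [-0.08505592  1.5894564  -0.03932482]
(((0.49902668595314026, 0.3335686922073364), 0.02227035164833069), array([0.49936208, 0.33193746], dtype=float32), 2315)
(((0.5121673941612244, 0.26497888565063477), 0.022089894860982895), array([0.5119569, 0.2654345], dtype=float32), 2030)
(((0.5233709216117859, 0.19609348475933075), 0.022153884172439575), array([0.5230806 , 0.19710988], dtype=float32), 1730)
(array([ 0.08,  0.  , 14.54]), array([-0.  , -0.01,  0.09]))
```

View pics/w1.png

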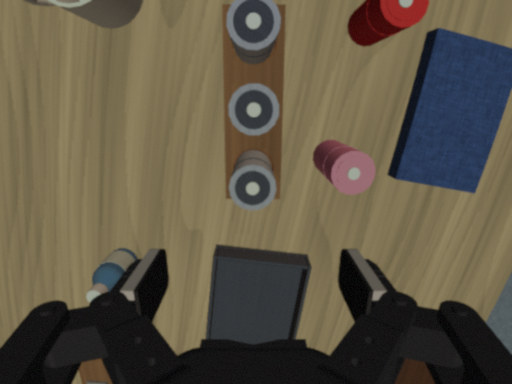

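send_rows([
  [0,-0.05,-0.12,2.5,0,0,0],
  [0,0,0,2.5,0,0,0],
  [0,0,0,2.5,0,0,0],
  [0,0,0,2.5,0,0,0],
  [0,0,0,2.0,0,0,0],
  [0,0,0,1.6,0,0,0],
  [0,0,0,1.0,0,0,0],
  [0,0,0,0.5,0,0,0],
  [0,0,0,0,0,0,0],
  [0,0,0,0,0,0,0],
  [0,0,0,0,0,0,0],
  [0,0,0,0,0,0,0],
])

```text
t: 4.55
ee_pos: [0.5249, 0.1961, 0.0949]
orientation: [0.996, 0.09, 0.001, -0.0]
force: [-0.1, 0.1, -0.1]
opening: 1.005
```

send_rows([
  [0.3,0,0,0,0,0,0],
  [0.6,0,0,0,0,0,0],
  [0.8,0,0,0,0,0,0],
  [1,0,0,0,0,0,0],
  [1,0,0,0,0,0,0],
  [1,0,0,0,0,0,0],
  [1,0,0,0,0,0,0],
  [1,0,0,0,0,0,0],
])

```text
t: 5.35
ee_pos: [0.5247, 0.196, 0.0947]
orientation: [0.996, 0.09, 0.0, -0.0]
force: [-2.0, -0.4, 4.8]
opening: 0.499
```

send_rows([
  [1,0,0,-0.3,0,0,0],
  [1,0,0,-0.6,0,0,0],
  [1,0,0,-0.6,0,0,0],
  [1,0,0,-0.6,0,0,0],
  [1,0,0,-0.4,0,0,0],
  [1,0,0,0,0,0,0],
  [1,0,0,0,0,0,0],
  [1,0,0,0,0,0,0],
  [1,0,0,0,0,0,0],
])

```text
t: 6.25
ee_pos: [0.5243, 0.1958, 0.119]
orientation: [0.996, 0.09, -0.0, 0.0]
force: [-0.9, 0.5, -1.5]
opening: 0.495
```

```bash
python3 - <<'E'
from h import *
F=[]
for i in range(3):
    s=robot.state(); F.append(s["force"]); 
    c=cams.capture("scene" if i else "top")
    if i==0: C=c
print(np.round(F,2), s["t"],s["ee_pos"].round(4),s["orientation"].round(4),s["opening"],s["joint_efforts"].round(2))
cv2.imwrite("pics/s2.png",cv2.resize(c["img"][100:330,100:400],None,fx=2.5,fy=2.5))
# diffuser wells from first-type top picture: dark holes in top face
P,u,v=pts(C); m=(P[:,2]>.06)&(P[:,2]<.08)&(P[:,1]<-.13)&(abs(P[:,0]-.504)<.1)
im=np.zeros(C["z_map"].shape,np.uint8); im[v[m],u[m]]=255
cs,h=cv2.findContours(im,cv2.RETR_CCOMP,cv2.CHAIN_APPROX_NONE)
f=192/np.tan(np.radians(C["vfov"])/2)
for k,ct in enumerate(cs):
    if len(ct)>15:
        (a,b),r=cv2.minEnclosingCircle(ct); 
        d=np.array([(a-C["cx"])/f,(b-C["cy"])/f,1])@C["R"]; o=-C["R"].T@C["t"]; X=o+d*(.07-o[2])/d[2]
        print(h[0][k][3],(round(a,1),round(b,1)),round(r,1),X.round(4))
print(P[m].mean(0), cv2.minAreaRect(P[m][:,:2].astype(np.float32)))
E
```

```text
[[-0.93  0.51 -1.49]
 [-0.17 -0.39 -3.04]
 [-0.22 -0.02 -2.13]] 6.35 [0.5245 0.1958 0.1191] [ 9.96e-01  8.96e-02 -2.00e-04  1.00e-04] 0.49435034318174664 [-1.000e-02 -4.976e+01  6.540e+00 -2.161e+01  1.000e-02  0.000e+00
  0.000e+00]
-1 (341.3, 195.3) 33.0 [ 0.5029 -0.252   0.07  ]
3 (354.9, 197.8) 8.3 [ 0.4947 -0.2943  0.07  ]
3 (326.7, 192.6) 8.1 [ 0.5118 -0.2066  0.07  ]
-1 (438.0, 175.5) 12.7 [ 0.5629 -0.556   0.07  ]
[ 0.50611748 -0.26673551  0.07012574] ((0.5200245976448059, -0.4364388585090637), (0.1461079865694046, 0.5712493062019348), 4.890134811401367)
```

View pics/s2.png

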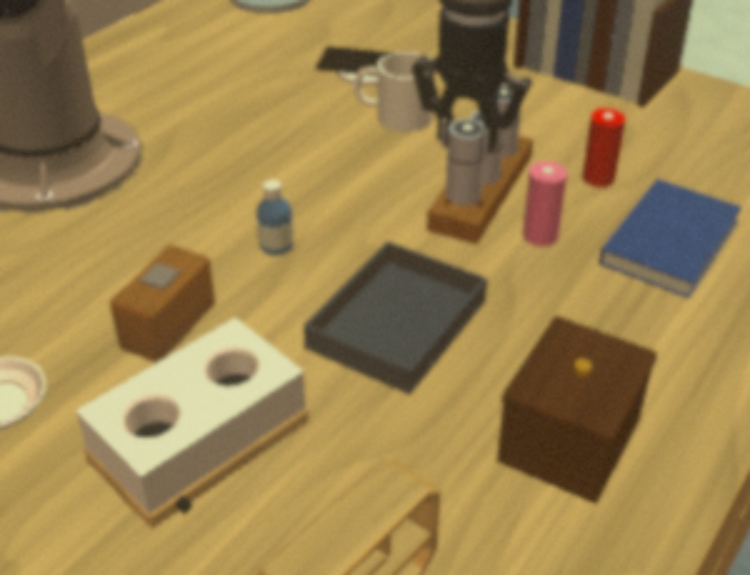

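The pictures are soft here and the gripper seems to sit behind the front capsule. I'll check what is held and average the force.

```bash
python3 - <<'E'
from h import *
F=[];z=0
for i in range(10):
    c=cams.capture("scene"); s=robot.state(); F.append(s["force"])
F=np.array(F); print(F.mean(0).round(2),F.std(0).round(2),F[:,2].round(2))
f=192/np.tan(np.radians(c["vfov"])/2)
def proj(X):
    x=c["R"]@X+c["t"]; a=x[:2]/x[2]; a=a*(1+c["k1"]*(a@a)); return np.array([c["cx"],c["cy"]])+f*a
for X in [s["ee_pos"],(.5245,.196,.11),(.5122,.265,.11),(.499,.3336,.11)]: 
    p=proj(np.array(X)); print(X,p.round(1),((p-100)*2.5).round())
P,u,v=pts(c)
m=(P[:,2]>.03)&(P[:,2]<.3)&(abs(P[:,0]-.512)<.06)&(abs(P[:,1]-.26)<.12)
Q=P[m]; 
for n in [(.5245,.196),(.5122,.265),(.499,.3336)]:
    k=np.hypot(Q[:,0]-n[0],Q[:,1]-n[1])<.024; print(n,k.sum(),np.percentile(Q[k,2],[1,10,50,90,99]).round(3) if k.sum() else '')
w=cams.capture("wrist"); cv2.imwrite("pics/w3.png",w["img"])
E
```

```text
[ 0.03 -0.23 -2.82] [0.66 0.48 0.47] [-4.01 -2.92 -2.13 -2.58 -2.92 -2.71 -3.02 -2.91 -2.54 -2.45]
[0.52452782 0.19590144 0.11928111] [286.  155.2] [465. 138.]
(0.5245, 0.196, 0.11) [285.9 157.9] [465. 145.]
(0.5122, 0.265, 0.11) [294.1 146.8] [485. 117.]
(0.499, 0.3336, 0.11) [301.3 136.5] [503.  91.]
(0.5245, 0.196) 632 [0.04  0.057 0.122 0.207 0.218]
(0.5122, 0.265) 105 [0.031 0.035 0.059 0.108 0.11 ]
(0.499, 0.3336) 103 [0.033 0.039 0.069 0.11  0.111]
```

View pics/w3.png

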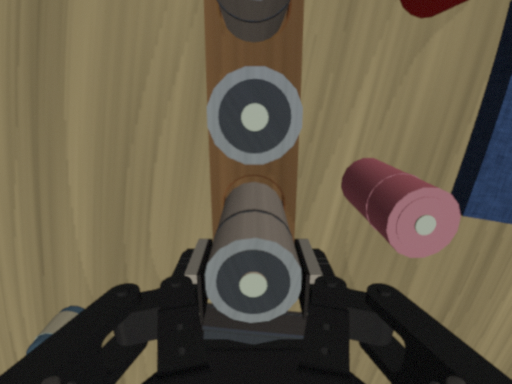

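The capsule is centred in the jaws at (253,282) and reads 2.8 N, so it is full. Next is the diffuser, where I'll look at the wells with the wrist camera.

send_rows([
  [1,0,0,-3,0,0,0],
  [1,0,0,-4,0,0,0],
  [1,0,0,-4,0,0,0],
  [1,-0.6,2.5,-1,0,0,0],
  [1,-1.2,4.5,0,0,0,0],
  [1,-1.2,4.5,0,0,0,0],
  [1,-1.2,4.5,0,0,0,0],
  [1,-1.2,4.5,0,0,0,0],
  [1,-1.2,4.5,0,0,0,0],
  [1,-1.2,4.5,0,0,0,0],
  [1,-1.2,4.5,0,0,0,0],
  [1,-1.2,4.5,0,0,0,0],
])

```text
t: 8.15
ee_pos: [0.4925, -0.2028, 0.2395]
orientation: [0.996, 0.09, 0.0, -0.0]
force: [1.4, 0.9, -2.6]
opening: 0.499
```

send_rows([
  [1,-1.2,4.5,0,0,0,0],
  [1,-1.2,4.5,0,0,0,0],
  [1,-1.2,4.5,0,0,0,0],
  [1,-0.8,3,0,0,0,0],
  [1,0,0,0,0,0,7.1],
  [1,0,0,0,0,0,7.1],
  [1,0,0,0,0,0,7.1],
  [1,0,0,0,0,0,0],
  [1,0,0,0,0,0,0],
  [1,0,0,0,0,0,0],
])

```text
t: 9.15
ee_pos: [0.4791, -0.3711, 0.2393]
orientation: [0.996, -0.095, 0.0, -0.0]
force: [-0.7, 0.2, -2.8]
opening: 0.495
```

```bash
python3 - <<'E'
from h import *
s=robot.state(); print(s["t"],s["ee_pos"].round(4),s["orientation"].round(4),s["force"].round(2),s["opening"])
c=cams.capture("wrist"); cv2.imwrite("pics/w4.png",c["img"])
P,u,v=pts(c)
f=192/np.tan(np.radians(c["vfov"])/2)
o=-c["R"].T@c["t"]; print("cam",o)
m=(P[:,2]>.064)&(P[:,2]<.076)
im=np.zeros(c["z_map"].shape,np.uint8); im[v[m],u[m]]=255
im=cv2.morphologyEx(im,cv2.MORPH_CLOSE,np.ones((3,3)))
cs,h=cv2.findContours(im,cv2.RETR_CCOMP,cv2.CHAIN_APPROX_NONE)
def ray(q,z):
    xd=(q-[c["cx"],c["cy"]])/f; x=xd.copy()
    for _ in range(8): x=xd/(1+c["k1"]*(x**2).sum(1,keepdims=True))
    d=np.hstack([x,np.ones((len(x),1))])@c["R"]; return o+d*((z-o[2])/d[:,2])[:,None]
def fit(Q):
    A=np.c_[2*Q,np.ones(len(Q))]; a=np.linalg.lstsq(A,(Q**2).sum(1),rcond=None)[0]; return a[:2],np.sqrt(a[2]+a[:2]@a[:2])
for k,ct in enumerate(cs):
    if len(ct)>60: 
        X=ray(ct[:,0].astype(float),.07)[:,:2]; a,r=fit(X); print(h[0][k][3],len(ct),a.round(4),r.round(4),cv2.minAreaRect(X.astype(np.float32)))
# held capsule top
zt=s["ee_pos"][2]+.0153
k=(abs(P[:,2]-zt)<.006)&(np.hypot(*(P[:,:2]-s["ee_pos"][:2]).T)<.03)
Q=P[k]; print("held top",len(Q),Q.mean(0),fit(cv2.convexHull(Q[:,:2].astype(np.float32))[:,0].astype(float)))
E
```

```text
9.15 [ 0.4791 -0.3711  0.2393] [ 9.955e-01 -9.460e-02  0.000e+00 -1.000e-04] [-0.65  0.18 -2.83] 0.49506318980441916
cam [ 0.49281332 -0.29657742  0.36834208]
-1 129 [ 0.6782 -0.5629] 0.0256 ((0.6789550185203552, -0.5539233088493347), (0.010414774529635906, 0.08261138200759888), 88.21119689941406)
-1 321 [ 0.6974 -0.3405] 0.0372 ((0.7117282748222351, -0.3429884612560272), (0.11096139997243881, 0.028743963688611984), 80.34524536132812)
-1 538 [ 0.497  -0.2743] 0.0669 ((0.49721279740333557, -0.2728912830352783), (0.13531312346458435, 0.10482995957136154), 79.09452056884766)
20 138 [ 0.4928 -0.295 ] 0.0232 ((0.4928112030029297, -0.29504522681236267), (0.046673715114593506, 0.04558417201042175), 79.08710479736328)
-1 176 [ 0.3677 -0.1885] 0.0245 ((0.3697812259197235, -0.18587332963943481), (0.05510816350579262, 0.043190885335206985), 7.812145233154297)
held top 7606 [ 0.47925173 -0.36788446  0.2551466 ] (array([ 0.4803198 , -0.36963277]), np.float64(0.025473575231599762))
```

View pics/w4.png

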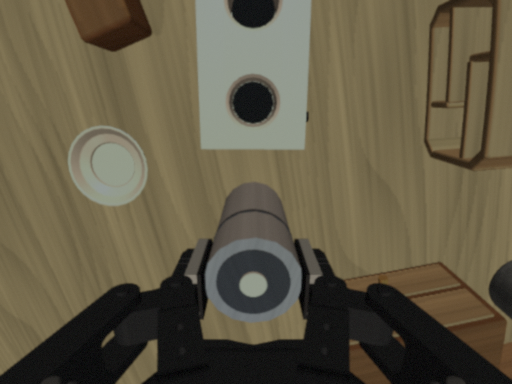

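The view shows well0's mouth at (253,101), well1 partly at the top (253,5), and the held capsule's top dot at (253,284). I'll measure the capsule-to-well offset with this one camera.

```bash
python3 - <<'E'
from h import *
s=robot.state()
c=cams.capture("wrist")
P,u,v=pts(c)
f=192/np.tan(np.radians(c["vfov"])/2); o=-c["R"].T@c["t"]
print("f",f,c["k1"],c["cx"],c["cy"])
g=cv2.cvtColor(c["img"],cv2.COLOR_BGR2GRAY)
# dot on top
r=g[262:305,230:278]; b=(r>130).astype(np.uint8); n,l,st,ce=cv2.connectedComponentsWithStats(b)
for i in range(1,n):
    if st[i,4]>50:
        q=ce[i]+[230,262]; 
        k=np.hypot(u-q[0],v-q[1])<9; print("dot",q.round(1),st[i],"3d",P[k].mean(0).round(4))
k=(abs(P[:,2]-.2555)<.012)&(np.hypot(*(P[:,:2]-s["ee_pos"][:2]).T)<.03); print(np.percentile(P[k,2],[1,25,50,75,99]).round(4))
zt=np.median(P[k,2]); k&=abs(P[:,2]-zt)<.003
im=np.zeros(g.shape,np.uint8); im[v[k],u[k]]=255
print("top ext cols",u[k].min(),u[k].max(),"rows",v[k].min(),v[k].max(), "X ext",P[k].min(0).round(4),P[k].max(0).round(4))
ax=Ro.from_quat(s["orientation"]).as_matrix()
L=(P[k]-s["ee_pos"])@ax; print("tool-frame extents x,y", L.min(0).round(4),L.max(0).round(4))
print("well0 tool frame", (np.array([.4928,-.2950,.07])-s["ee_pos"])@ax)
E
```

```text
f 296.7631239338489 -0.07097621486801466 252.91610157518875 196.09665773520646
dot [252.8 284.5] [ 10  11  27  24 480] 3d [ 0.4785 -0.3705  0.257 ]
[0.2443 0.2547 0.2554 0.2561 0.2658]
top ext cols 189 322 rows 235 322 X ext [ 0.4535 -0.3927  0.2524] [ 0.5091 -0.3485  0.2583]
tool-frame extents x,y [-0.028  -0.0224 -0.019 ] [ 0.0294  0.0217 -0.013 ]
well0 tool frame [-0.00096067 -0.07738612  0.16932471]
```

send_rows([
  [1,0,-2.2,0,0,0,0],
  [1,-0.05,-3.3,0,0,0,0],
  [1,0,-2.2,0,0,0,0],
  [1,0,0,2,0,0,0],
  [1,0,0,2,0,0,0],
  [1,0,0,2,0,0,0],
  [1,0,0,1.5,0,0,0],
  [1,0,0,0.8,0,0,0],
  [1,0,0,0,0,0,0],
  [1,0,0,0,0,0,0],
  [1,0,0,0,0,0,0],
  [1,0,0,0,0,0,0],
])

```text
t: 10.45
ee_pos: [0.4938, -0.296, 0.157]
orientation: [0.995, -0.096, 0.001, 0.0]
force: [-0.3, 0.1, -3.4]
opening: 0.495
```

```bash
python3 - <<'E'
from h import *
s=robot.state(); print(s["t"],s["ee_pos"].round(4),s["orientation"].round(4),s["force"].round(2)); print(rel((.4933,-.295,.135),-11))
E
```

```text
10.45 [ 0.4938 -0.296   0.157 ] [ 9.954e-01 -9.600e-02  7.000e-04  2.000e-04] [-0.25  0.08 -3.37]
(array([-0.07, -0.09,  2.2 ]), array([ 0.01, -0.08, -0.01]))
```

Correct by about 1 mm and enter the mouth slowly.

send_rows([
  [1,-0.04,-0.07,0.4,0,0,0],
  [1,0,0,0.3,0,0,0],
  [1,0,0,0.3,0,0,0],
  [1,0,0,0.2,0,0,0],
  [1,0,0,0,0,0,0],
])

```text
t: 10.95
ee_pos: [0.4928, -0.2948, 0.1438]
orientation: [0.995, -0.096, -0.0, -0.0]
force: [-0.2, 0.4, -2.4]
opening: 0.492
```

send_rows([
  [1,0,0,0.2,0,0,0],
  [1,0,0,0.2,0,0,0],
  [1,0,0,0.2,0,0,0],
  [1,0,0,0.2,0,0,0],
  [1,0,0,0.2,0,0,0],
  [1,0,0,0,0,0,0],
])

```text
t: 11.55
ee_pos: [0.4929, -0.2948, 0.134]
orientation: [0.995, -0.096, -0.0, -0.0]
force: [-0.1, 0.6, -2.9]
opening: 0.498
```

send_rows([
  [1,0,0,0.2,0,0,0],
  [1,0,0,0.2,0,0,0],
  [1,0,0,0.2,0,0,0],
  [1,0,0,0.2,0,0,0],
  [1,0,0,0.1,0,0,0],
  [1,0,0,0,0,0,0],
])

```text
t: 12.15
ee_pos: [0.493, -0.2948, 0.1251]
orientation: [0.995, -0.096, -0.0, -0.0]
force: [-0.4, 0.4, -3.0]
opening: 0.499
```

send_rows([
  [1,0,0,0.1,0,0,0],
  [1,0,0,0.1,0,0,0],
  [1,0,0,0,0,0,0],
])

```text
t: 12.45
ee_pos: [0.493, -0.2948, 0.1232]
orientation: [0.995, -0.096, -0.0, -0.0]
force: [-0.0, -0.6, -2.3]
opening: 0.498
```

send_rows([
  [1,0,0,0.1,0,0,0],
  [1,0,0,0.1,0,0,0],
  [1,0,0,0,0,0,0],
])

```text
t: 12.75
ee_pos: [0.493, -0.2948, 0.1211]
orientation: [0.995, -0.096, -0.0, -0.0]
force: [-0.2, -0.4, -1.8]
opening: 0.496
```

send_rows([
  [1,0,0,0.1,0,0,0],
  [1,0,0,0.1,0,0,0],
  [1,0,0,0,0,0,0],
])

```text
t: 13.05
ee_pos: [0.493, -0.2948, 0.1191]
orientation: [0.995, -0.096, -0.0, -0.0]
force: [0.2, 1.1, -3.4]
opening: 0.496
```

send_rows([
  [1,0,0,0.1,0,0,0],
  [1,0,0,0.05,0,0,0],
  [1,0,0,0,0,0,0],
])

```text
t: 13.35
ee_pos: [0.4931, -0.295, 0.1182]
orientation: [0.995, -0.096, 0.0, -0.0]
force: [-2.3, 0.4, 4.6]
opening: 0.494
```

send_rows([
  [1,0,0,0.1,0,0,0],
  [1,0,0,0.05,0,0,0],
  [1,0,0,0,0,0,0],
])

```text
t: 13.65
ee_pos: [0.4931, -0.295, 0.1163]
orientation: [0.995, -0.096, 0.0, 0.0]
force: [-0.9, 1.3, 4.6]
opening: 0.497
```

send_rows([
  [1,0,0,0.1,0,0,0],
  [1,0,0,0.05,0,0,0],
  [1,0,0,0,0,0,0],
])

```text
t: 13.95
ee_pos: [0.4931, -0.2949, 0.1147]
orientation: [0.995, -0.096, 0.0, 0.0]
force: [-1.0, 1.1, 3.6]
opening: 0.495
```

send_rows([
  [1,0,0,0.1,0,0,0],
  [1,0,0,0.05,0,0,0],
  [1,0,0,0,0,0,0],
])

```text
t: 14.25
ee_pos: [0.4931, -0.2949, 0.1132]
orientation: [0.995, -0.096, 0.0, 0.0]
force: [-0.6, 0.4, 2.3]
opening: 0.497
```

send_rows([
  [1,0,0,0.05,0,0,0],
  [1,0,0,0.03,0,0,0],
  [1,0,0,0,0,0,0],
])

```text
t: 14.55
ee_pos: [0.4931, -0.295, 0.1125]
orientation: [0.995, -0.096, 0.0, 0.0]
force: [-1.4, 0.1, 4.9]
opening: 0.501
```

send_rows([
  [1,0,0,0.05,0,0,0],
  [1,0,0,0,0,0,0],
  [1,0,0,0,0,0,0],
])

```text
t: 14.85
ee_pos: [0.4931, -0.295, 0.1125]
orientation: [0.995, -0.096, 0.0, -0.0]
force: [-2.2, 0.2, 7.9]
opening: 0.499
```

send_rows([
  [1,0,0,0.05,0,0,0],
  [1,0,0,0,0,0,0],
  [1,0,0,0,0,0,0],
])

```text
t: 15.15
ee_pos: [0.4932, -0.2952, 0.1124]
orientation: [0.995, -0.096, 0.0, -0.0]
force: [-2.9, 1.9, 12.9]
opening: 0.494
```

The tool has stalled at z = 0.1124 with about 15 N net push, after 6 mm of sinking at 7 N. The seat is on its stop, so I'll release and rise.

send_rows([
  [0.6,0,0,0,0,0,0],
  [0.3,0,0,0,0,0,0],
  [0,0,0,0,0,0,0],
  [0,0,0,0,0,0,0],
  [0,0,0,0,0,0,0],
  [0,0,0,-1,0,0,0],
  [0,0,0,-3,0,0,0],
  [0,0,0,-4,0,0,0],
  [0,0,0,-4,0,0,0],
  [0,0,0,0,0,0,0],
])

```text
t: 16.15
ee_pos: [0.4954, -0.2972, 0.2373]
orientation: [0.995, -0.096, 0.005, 0.001]
force: [0.9, 0.1, 0.6]
opening: 0.996
```

send_rows([
  [0,-0.6,-4.0,0,0,0,0],
  [0,-0.75,-4.7,0,0,0,0],
  [0,-0.75,-4.7,0,0,0,0],
  [0,-0.75,-4.7,0,0,0,0],
  [0,-0.75,-4.7,0,0,0,0],
  [0,-0.75,-4.7,0,0,0,0],
  [0,-0.75,-4.7,0,0,0,0],
  [0,-0.75,-4.7,0,0,0,0],
  [0,-0.75,-4.7,0,0,0,0],
  [0,-0.75,-4.7,0,0,0,0],
  [0,-0.75,-4.7,0,0,0,0],
  [0,-0.7,-4.3,0,0,0,0],
])

```text
t: 17.35
ee_pos: [0.5119, 0.2671, 0.2316]
orientation: [0.995, -0.096, -0.0, -0.0]
force: [0.8, 0.2, -0.5]
opening: 1.004
```

send_rows([
  [0,0,0,0,0,0,-7.1],
  [0,0,0,0,0,0,-7.1],
  [0,0,0,0,0,0,-7.0],
  [0,0,0,0,0,0,0],
  [0,0,0,0,0,0,0],
  [0,0,0,0,0,0,0],
])

```text
t: 17.95
ee_pos: [0.5123, 0.2646, 0.2315]
orientation: [0.996, 0.087, -0.0, -0.0]
force: [-0.5, -0.2, 0.6]
opening: 0.999
```

```bash
python3 - <<'E'
from h import *
s=robot.state(); print(s["t"],s["ee_pos"].round(4),s["orientation"].round(4),s["force"].round(2)); print(rel((.5127,.2648,.0945),10.2))
c=cams.capture("top"); P,u,v=pts(c)
for n in [(.4933,-.295),(.5125,.265),(.4995,.333)]:
    k=(np.hypot(P[:,0]-n[0],P[:,1]-n[1])<.035)&(P[:,2]>.095)&(P[:,2]<.13); print(n,k.sum(),P[k].mean(0).round(4) if k.any() else '')
E
```

```text
17.95 [0.5123 0.2646 0.2315] [ 0.9962  0.0874 -0.     -0.    ] [-0.49 -0.18  0.63]
(array([ 0.04, -0.02, 13.7 ]), array([-0.  ,  0.  , -0.17]))
(0.4933, -0.295) 165 [ 0.4943 -0.2915  0.1235]
(0.5125, 0.265) 175 [0.5141 0.2624 0.1097]
(0.4995, 0.333) 0
```

send_rows([
  [0,0.04,0,2.5,0,0,0],
  [0,0,0,2.5,0,0,0],
  [0,0,0,2.5,0,0,0],
  [0,0,0,2.5,0,0,0],
  [0,0,0,1.8,0,0,0],
  [0,0,0,1.2,0,0,0],
  [0,0,0,0.7,0,0,0],
  [0,0,0,0,0,0,0],
  [0,0,0,0,0,0,0],
  [0,0,0,0,0,0,0],
])

```text
t: 19.0
ee_pos: [0.5133, 0.2651, 0.0954]
orientation: [0.996, 0.089, 0.001, -0.0]
force: [0.1, -0.1, -0.1]
opening: 0.995
```

send_rows([
  [0.3,0,0,0,0,0,0],
  [0.6,0,0,0,0,0,0],
  [0.8,0,0,0,0,0,0],
  [1,0,0,0,0,0,0],
  [1,0,0,0,0,0,0],
  [1,0,0,0,0,0,0],
  [1,0,0,0,0,0,0],
  [1,0,0,0,0,0,0],
])

```text
t: 19.8
ee_pos: [0.513, 0.265, 0.0951]
orientation: [0.996, 0.089, 0.0, -0.0]
force: [-1.6, 0.3, 6.3]
opening: 0.501
```

send_rows([
  [1,0,0,-0.3,0,0,0],
  [1,0,0,-0.6,0,0,0],
  [1,0,0,-0.6,0,0,0],
  [1,0,0,-0.6,0,0,0],
  [1,0,0,-0.4,0,0,0],
  [1,0,0,0,0,0,0],
  [1,0,0,0,0,0,0],
  [1,0,0,0,0,0,0],
  [1,0,0,0,0,0,0],
  [1,0,0,0,0,0,0],
])

```text
t: 20.8
ee_pos: [0.5126, 0.2647, 0.1193]
orientation: [0.996, 0.089, -0.0, 0.0]
force: [0.6, 0.4, -1.2]
opening: 0.499
```

```bash
python3 - <<'E'
from h import *
F=[]
for i in range(10): c=cams.capture("wrist"); s=robot.state(); F.append(s["force"])
F=np.array(F); print(s["t"],s["ee_pos"].round(4),s["opening"],F.mean(0).round(2),F[:,2].round(2))
for T in [(.5175,-.358+.36-.055,.24),(.4933,-.295,.24)]: print(T,rel(T,-3))
print(rel((.565,-.055,.24),3.3))
E
```

```text
21.3 [0.5127 0.2648 0.1195] 0.4980620508829908 [-0.04 -0.04 -0.97] [-0.47 -1.21 -1.01 -0.78 -1.22 -0.67 -0.17 -1.36 -1.38 -1.42]
(0.5175, -0.053, 0.24) (array([ -5.15,  31.36, -12.05]), array([-0.  ,  0.  , 13.19]))
(0.4933, -0.295, 0.24) (array([-11.81,  54.75, -12.05]), array([-0.  ,  0.  , 13.19]))
(array([ -0.51,  32.4 , -12.05]), array([-0.  ,  0.  ,  6.89]))
```

It reads 0.97 N, so this one is spent. I'll take it to the −y half of the tray.

send_rows([
  [1,0,0,-2.5,0,0,0],
  [1,0,0,-3.5,0,0,0],
  [1,0,3.0,0,0,0,0],
  [1,0,4.5,0,0,0,0],
  [1,0,4.5,0,0,0,0],
  [1,-0.1,4.5,0,0,0,0],
  [1,0,4.5,0,0,0,0],
  [1,0,4.5,0,0,0,0],
  [1,0,4.0,0,0,0,0],
  [1,0,2.4,0,0,0,0],
  [1,0,0,0,0,0,6.8],
  [1,0,0,0,0,0,0],
])

```text
t: 22.5
ee_pos: [0.5681, -0.0505, 0.1794]
orientation: [1.0, 0.028, -0.0, 0.0]
force: [-0.4, -0.2, -1.9]
opening: 0.495
```

send_rows([
  [1,0,0,1.5,0,0,0],
  [1,0,0,2.0,0,0,0],
  [1,0,0,2.0,0,0,0],
  [1,0,0,1.5,0,0,0],
  [1,0,0,1.0,0,0,0],
  [1,0,0,0.6,0,0,0],
  [1,0,0,0,0,0,0],
  [1,0,0,0,0,0,0],
  [1,0,0,0,0,0,0],
])

```text
t: 23.4
ee_pos: [0.5688, -0.0494, 0.0942]
orientation: [1.0, 0.03, 0.001, -0.0]
force: [0.2, -0.8, -0.9]
opening: 0.496
```

send_rows([
  [1,0,0,0.1,0,0,0],
  [1,0,0,0.1,0,0,0],
  [1,0,0,0,0,0,0],
])

```text
t: 23.7
ee_pos: [0.5682, -0.0493, 0.0915]
orientation: [1.0, 0.03, 0.0, -0.0]
force: [-0.3, 0.5, -1.0]
opening: 0.498
```

send_rows([
  [1,0,0,0.15,0,0,0],
  [1,0,0,0.15,0,0,0],
  [1,0,0,0.1,0,0,0],
  [1,0,0,0,0,0,0],
])

```text
t: 24.1
ee_pos: [0.568, -0.0494, 0.0872]
orientation: [1.0, 0.03, -0.0, 0.0]
force: [-0.9, -0.1, -0.9]
opening: 0.5
```

send_rows([
  [1,0,0,0.1,0,0,0],
  [1,0,0,0.05,0,0,0],
  [1,0,0,0,0,0,0],
])

```text
t: 24.4
ee_pos: [0.5681, -0.0493, 0.0859]
orientation: [1.0, 0.03, -0.0, -0.0]
force: [0.0, -0.7, -1.6]
opening: 0.498
```

send_rows([
  [1,0,0,0.05,0,0,0],
  [1,0,0,0.05,0,0,0],
  [1,0,0,0,0,0,0],
])

```text
t: 24.7
ee_pos: [0.5682, -0.0494, 0.0851]
orientation: [1.0, 0.03, 0.0, -0.0]
force: [-1.6, 0.5, 1.2]
opening: 0.499
```

It has touched the floor gently. Release, then go to the third capsule.

send_rows([
  [0.6,0,0,0,0,0,0],
  [0.3,0,0,0,0,0,0],
  [0,0,0,0,0,0,0],
  [0,0,0,0,0,0,0],
  [0,0,0,0,0,0,0],
  [0,0,0,-1,0,0,0],
  [0,0,0,-3,0,0,0],
  [0,0,0,-4,0,0,0],
  [0,0,0,-4,0,0,0],
  [0,0,0,-1,0,0,0],
  [0,0,0,0,0,0,0],
])

```text
t: 25.8
ee_pos: [0.5693, -0.0495, 0.2172]
orientation: [1.0, 0.03, 0.002, -0.0]
force: [0.0, 0.0, -0.1]
opening: 1.002
```

send_rows([
  [0,-0.4,-3.2,0,0,0,0],
  [0,-0.5,-4.4,0,0,0,0],
  [0,-0.6,-4.6,0,0,0,0],
  [0,-0.6,-4.6,0,0,0,0],
  [0,-0.6,-4.6,0,0,0,0],
  [0,-0.6,-4.6,0,0,0,0],
  [0,-0.5,-4.6,0,0,0,0],
  [0,-0.4,-4.4,0,0,0,0],
  [0,-0.4,-3.6,0,0,0,0],
  [0,0,0,0,0,0,-6.9],
  [0,0,0,0,0,0,0],
  [0,0,0,0,0,0,0],
])

```text
t: 27.0
ee_pos: [0.4992, 0.3318, 0.2138]
orientation: [0.996, 0.088, -0.001, 0.001]
force: [0.0, -0.8, -1.2]
opening: 1.001
```

```bash
python3 - <<'E'
from h import *
s=robot.state(); print(s["t"],s["ee_pos"].round(4)); print(rel((.4997,.333,.0945),10.2))
c=cams.capture("top"); P,u,v=pts(c)
for n in [(.4933,-.295),(.5682,-.0494),(.5125,.265)]:
    k=(np.hypot(P[:,0]-n[0],P[:,1]-n[1])<.035)&(P[:,2]>.085)&(P[:,2]<.14); print(n,k.sum(),P[k].mean(0).round(4) if k.any() else '')
cv2.imwrite("pics/t5.png",cv2.resize(c["img"][100:280,120:400],None,fx=2.5,fy=2.5))
E
```

```text
27.0 [0.4992 0.3318 0.2138]
(array([ 0.09, -0.12, 11.93]), array([ 0.09,  0.11, -0.15]))
(0.4933, -0.295) 218 [ 0.494  -0.2916  0.1237]
(0.5682, -0.0494) 164 [ 0.5693 -0.0499  0.1002]
(0.5125, 0.265) 0
```

View pics/t5.png

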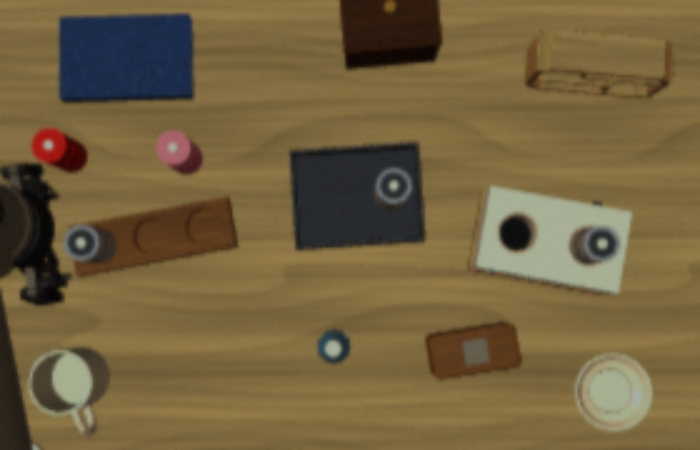

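The picture shows one capsule upright in the diffuser at (600,243), one in the tray at (394,186), and the third still in the caddy at (82,243).

send_rows([
  [0,0.05,-0.1,2.0,0,0,0],
  [0,0,0,2.5,0,0,0],
  [0,0,0,2.5,0,0,0],
  [0,0,0,2.2,0,0,0],
  [0,0,0,1.4,0,0,0],
  [0,0,0,0.8,0,0,0],
  [0,0,0,0.5,0,0,0],
  [0,0,0,0,0,0,0],
  [0,0,0,0,0,0,0],
  [0,0,0,0,0,0,0],
])

```text
t: 28.05
ee_pos: [0.5002, 0.3347, 0.0968]
orientation: [0.996, 0.09, 0.001, -0.0]
force: [0.6, 0.6, -0.3]
opening: 0.997
```

send_rows([
  [0.3,0,0,0,0,0,0],
  [0.6,0,0,0,0,0,0],
  [0.8,0,0,0,0,0,0],
  [1,0,0,0,0,0,0],
  [1,0,0,0,0,0,0],
  [1,0,0,0,0,0,0],
  [1,0,0,0,0,0,0],
  [1,0,0,0,0,0,0],
])

```text
t: 28.85
ee_pos: [0.4999, 0.3345, 0.0965]
orientation: [0.996, 0.09, 0.0, -0.0]
force: [-1.4, 0.2, 6.0]
opening: 0.494
```

send_rows([
  [1,0,0,-0.3,0,0,0],
  [1,0,0,-0.6,0,0,0],
  [1,0,0,-0.6,0,0,0],
  [1,0,0,-0.6,0,0,0],
  [1,0,0,-0.4,0,0,0],
  [1,0,0,0,0,0,0],
  [1,0,0,0,0,0,0],
  [1,0,0,0,0,0,0],
  [1,0,0,0,0,0,0],
  [1,0,0,0,0,0,0],
])

```text
t: 29.85
ee_pos: [0.4996, 0.3343, 0.1208]
orientation: [0.996, 0.09, -0.0, 0.0]
force: [0.6, -0.1, -3.0]
opening: 0.498
```

```bash
python3 - <<'E'
from h import *
F=[]
for i in range(10): c=cams.capture("wrist"); s=robot.state(); F.append(s["force"])
F=np.array(F); print(s["t"],s["ee_pos"].round(4),s["orientation"].round(4),s["opening"],F.mean(0).round(2),F[:,2].round(2))
print(rel((.4791,-.3711,.24),-11),rel((.563,.04,.18),3.4))
E
```

```text
30.35 [0.4998 0.3343 0.121 ] [ 0.996   0.0896  0.     -0.    ] 0.4996914043434744 [ 0.27 -0.04 -2.55] [-2.84 -2.36 -2.63 -2.7  -2.56 -2.73 -2.15 -2.24 -2.25 -3.05]
(array([-14.63,  69.04, -11.9 ]), array([-0.  , -0.  , 21.29])) (array([ 0.97, 30.09, -5.9 ]), array([-0.  , -0.  ,  6.89]))
```

It reads 2.55 N, so the third is also full and goes into well1. Both estimates of well1 agree to under 1 mm.

send_rows([
  [1,0,0,-3,0,0,0],
  [1,0,0,-4,0,0,0],
  [1,0,0,-4,0,0,0],
  [1,-0.4,2.5,-1,0,0,0],
  [1,-0.75,4.6,0,0,0,0],
  [1,-0.75,4.6,0,0,0,0],
  [1,-0.75,4.6,0,0,0,0],
  [1,-0.75,4.6,0,0,0,0],
  [1,-0.75,4.6,0,0,0,0],
  [1,-0.75,4.6,0,0,0,0],
  [1,-0.75,4.6,0,0,0,0],
  [1,-0.75,4.6,0,0,0,0],
])

```text
t: 31.55
ee_pos: [0.5066, -0.0656, 0.2413]
orientation: [0.996, 0.09, 0.0, -0.0]
force: [1.2, 0.1, -1.8]
opening: 0.496
```

send_rows([
  [1,-0.75,4.6,0,0,0,0],
  [1,-0.75,4.6,0,0,0,0],
  [1,-0.75,4.6,0,0,0,0],
  [1,0,0,0,0,0,7.1],
  [1,0,0,0,0,0,7.1],
  [1,0,0,0,0,0,7.1],
  [1,0,0,2,0,0,0],
  [1,0,0,2,0,0,0],
  [1,0,0,1.5,0,0,0],
  [1,0,0,0,0,0,0],
  [1,0,0,0,0,0,0],
  [1,0,0,0,0,0,0],
])

```text
t: 32.75
ee_pos: [0.51, -0.204, 0.1869]
orientation: [0.995, -0.096, 0.001, 0.0]
force: [0.2, -0.1, -3.2]
opening: 0.493
```

```bash
python3 - <<'E'
from h import *
s=robot.state(); print(s["t"],s["ee_pos"].round(4),s["orientation"].round(4),s["force"].round(2)); print(rel((.5102,-.2068,.16),-11))
c=cams.capture("wrist"); g=cv2.cvtColor(c["img"],cv2.COLOR_BGR2GRAY)
r=g[262:305,230:278]; n,l,st,ce=cv2.connectedComponentsWithStats((r>130).astype(np.uint8))
print([(ce[i]+[230,262],st[i,4]) for i in range(1,n) if st[i,4]>50])
E
```

```text
32.75 [ 0.51   -0.204   0.1869] [ 9.954e-01 -9.610e-02  8.000e-04  1.000e-04] [ 0.17 -0.09 -3.17]
(array([0.07, 0.27, 2.69]), array([ 0.  , -0.09, -0.03]))
[(array([252.89121339, 284.39330544]), np.int32(478))]
```

send_rows([
  [1,0.05,0.27,1.0,0,0,0],
  [1,0,0,1.0,0,0,0],
  [1,0,0,0.6,0,0,0],
  [1,0,0,0,0,0,0],
  [1,0,0,0,0,0,0],
  [1,0,0,0,0,0,0],
])

```text
t: 33.4
ee_pos: [0.5096, -0.2064, 0.1602]
orientation: [0.995, -0.096, 0.0, 0.0]
force: [0.8, 0.4, -2.6]
opening: 0.499
```

```bash
python3 - <<'E'
from h import *
s=robot.state(); print(s["ee_pos"].round(4)); print(rel((.5102,-.2068,.145),-11))
E
```

```text
[ 0.5096 -0.2064  0.1602]
(array([0.06, 0.02, 1.52]), array([ 0.  , -0.02, -0.02]))
```

send_rows([
  [1,0.06,0.02,0.4,0,0,0],
  [1,0,0,0.4,0,0,0],
  [1,0,0,0.2,0,0,0],
  [1,0,0,0.2,0,0,0],
  [1,0,0,0.2,0,0,0],
  [1,0,0,0,0,0,0],
])

```text
t: 34.0
ee_pos: [0.5101, -0.2063, 0.1456]
orientation: [0.995, -0.096, -0.0, -0.0]
force: [2.1, 1.2, -2.7]
opening: 0.498
```

send_rows([
  [1,0,0,0.2,0,0,0],
  [1,0,0,0.2,0,0,0],
  [1,0,0,0.2,0,0,0],
  [1,0,0,0.2,0,0,0],
  [1,0,0,0.1,0,0,0],
  [1,0,0,0,0,0,0],
])

```text
t: 34.6
ee_pos: [0.5101, -0.2065, 0.1368]
orientation: [0.995, -0.096, 0.0, 0.0]
force: [2.3, 1.6, -2.7]
opening: 0.495
```

send_rows([
  [1,0.05,-0.04,0.1,0,0,0],
  [1,0,0,0.2,0,0,0],
  [1,0,0,0.2,0,0,0],
  [1,0,0,0.2,0,0,0],
  [1,0,0,0.1,0,0,0],
  [1,0,0,0,0,0,0],
])

```text
t: 35.2
ee_pos: [0.5103, -0.2064, 0.1287]
orientation: [0.995, -0.096, -0.0, 0.0]
force: [0.7, 0.4, -3.2]
opening: 0.499
```

send_rows([
  [1,0,0,0.1,0,0,0],
  [1,0,0,0.05,0,0,0],
  [1,0,0,0,0,0,0],
])

```text
t: 35.5
ee_pos: [0.5104, -0.2064, 0.1274]
orientation: [0.995, -0.096, -0.0, 0.0]
force: [0.4, -0.3, -1.5]
opening: 0.5
```

send_rows([
  [1,0,0,0.1,0,0,0],
  [1,0,0,0.05,0,0,0],
  [1,0,0,0,0,0,0],
])

```text
t: 35.8
ee_pos: [0.5105, -0.2064, 0.1259]
orientation: [0.995, -0.096, -0.0, 0.0]
force: [0.0, 0.1, -2.9]
opening: 0.494
```

send_rows([
  [1,0,0,0.1,0,0,0],
  [1,0,0,0.05,0,0,0],
  [1,0,0,0,0,0,0],
])

```text
t: 36.1
ee_pos: [0.5105, -0.2063, 0.1244]
orientation: [0.995, -0.096, -0.0, 0.0]
force: [0.9, 1.1, -2.5]
opening: 0.497
```

send_rows([
  [1,0,0,0.1,0,0,0],
  [1,0,0,0.05,0,0,0],
  [1,0,0,0,0,0,0],
])

```text
t: 36.4
ee_pos: [0.5105, -0.2064, 0.1229]
orientation: [0.995, -0.096, -0.0, 0.0]
force: [0.5, -0.1, -2.7]
opening: 0.496
```

send_rows([
  [1,0,0,0.1,0,0,0],
  [1,0,0,0.05,0,0,0],
  [1,0,0,0,0,0,0],
])

```text
t: 36.7
ee_pos: [0.5105, -0.2063, 0.1214]
orientation: [0.995, -0.096, -0.0, 0.0]
force: [0.4, -0.6, -3.2]
opening: 0.496
```

send_rows([
  [1,0,0,0.1,0,0,0],
  [1,0,0,0.05,0,0,0],
  [1,0,0,0,0,0,0],
])

```text
t: 37.0
ee_pos: [0.5106, -0.2066, 0.1204]
orientation: [0.995, -0.096, 0.0, -0.0]
force: [-1.2, 0.7, 4.7]
opening: 0.496
```

send_rows([
  [1,0,0,0.1,0,0,0],
  [1,0,0,0.05,0,0,0],
  [1,0,0,0,0,0,0],
])

```text
t: 37.3
ee_pos: [0.5106, -0.2065, 0.1186]
orientation: [0.995, -0.096, 0.0, 0.0]
force: [-0.6, -0.3, 4.2]
opening: 0.495
```

send_rows([
  [1,0,0,0.1,0,0,0],
  [1,0,0,0.05,0,0,0],
  [1,0,0,0,0,0,0],
])

```text
t: 37.6
ee_pos: [0.5106, -0.2065, 0.117]
orientation: [0.995, -0.096, 0.0, 0.0]
force: [-0.9, -0.1, 5.2]
opening: 0.499
```

send_rows([
  [1,0,0,0.1,0,0,0],
  [1,0,0,0.05,0,0,0],
  [1,0,0,0,0,0,0],
])

```text
t: 37.9
ee_pos: [0.5106, -0.2064, 0.1154]
orientation: [0.995, -0.096, 0.0, 0.0]
force: [-1.4, 0.2, 4.5]
opening: 0.496
```

send_rows([
  [1,0,0,0.05,0,0,0],
  [1,0,0,0.03,0,0,0],
  [1,0,0,0,0,0,0],
])

```text
t: 38.2
ee_pos: [0.5106, -0.2064, 0.1147]
orientation: [0.995, -0.096, 0.0, 0.0]
force: [-1.0, -0.1, 3.7]
opening: 0.493
```

send_rows([
  [1,0,0,0.05,0,0,0],
  [1,0,0,0,0,0,0],
  [1,0,0,0,0,0,0],
])

```text
t: 38.5
ee_pos: [0.5106, -0.2063, 0.1142]
orientation: [0.995, -0.096, 0.0, 0.0]
force: [-0.6, -1.3, 3.9]
opening: 0.494
```

send_rows([
  [1,0,0,0.06,0,0,0],
  [1,0,0,0,0,0,0],
  [1,0,0,0,0,0,0],
])

```text
t: 38.8
ee_pos: [0.5106, -0.2063, 0.1136]
orientation: [0.995, -0.096, 0.0, 0.0]
force: [-1.5, -0.8, 4.7]
opening: 0.501
```

send_rows([
  [1,0,0,0.06,0,0,0],
  [1,0,0,0,0,0,0],
  [1,0,0,0,0,0,0],
])

```text
t: 39.1
ee_pos: [0.5106, -0.2066, 0.1134]
orientation: [0.995, -0.096, 0.0, -0.0]
force: [-2.1, 0.1, 8.0]
opening: 0.496
```

send_rows([
  [1,0,0,0.05,0,0,0],
  [1,0,0,0,0,0,0],
  [1,0,0,0,0,0,0],
])

```text
t: 39.4
ee_pos: [0.5106, -0.2067, 0.1133]
orientation: [0.995, -0.096, 0.0, -0.0]
force: [-3.5, 0.3, 12.8]
opening: 0.497
```

It is on the stop: z has stalled with 15 N net. Release, rise and check.

send_rows([
  [0.6,0,0,0,0,0,0],
  [0.3,0,0,0,0,0,0],
  [0,0,0,0,0,0,0],
  [0,0,0,0,0,0,0],
  [0,0,0,0,0,0,0],
  [0,0,0,-1,0,0,0],
  [0,0,0,-3,0,0,0],
  [0,0,0,-4,0,0,0],
  [0,0,0,-4,0,0,0],
  [0,0,0,0,0,0,0],
])

```text
t: 40.4
ee_pos: [0.5132, -0.2082, 0.238]
orientation: [0.995, -0.096, 0.005, 0.0]
force: [0.4, 0.3, -0.3]
opening: 1.002
```

send_rows([
  [0,0,-4.5,-1,0,0,0],
  [0,0,-4.5,-1,0,0,0],
  [0,0,-4.5,-1,0,0,0],
  [0,0,-4.5,0,0,0,0],
  [0,0,-4.5,0,0,0,0],
  [0,0,-4.5,0,0,0,0],
  [0,0,-4.5,0,0,0,0],
  [0,0,0,0,0,0,0],
  [0,0,0,0,0,0,0],
])

```text
t: 41.3
ee_pos: [0.5705, 0.1039, 0.2622]
orientation: [0.996, -0.095, -0.0, 0.0]
force: [-0.4, -0.8, 0.5]
opening: 1.002
```

```bash
python3 - <<'E'
from h import *
print(robot.state()["t"],robot.state()["ee_pos"])
c=cams.capture("top"); P,u,v=pts(c); d=cams.capture("scene"); Q,_,_=pts(d)
for n in [(.4933,-.295),(.5104,-.2066),(.5682,-.0494)]:
    for X in (P,Q):
        k=(np.hypot(X[:,0]-n[0],X[:,1]-n[1])<.024)&(X[:,2]>.08)&(X[:,2]<.14); print(n,k.sum(),X[k].mean(0).round(4),np.percentile(X[k,2],[50,90,98]).round(4))
cv2.imwrite("pics/f.png",np.hstack([cv2.resize(c["img"][100:280,120:400],(400,257)),cv2.resize(d["img"][120:313,100:400],(400,257))]))
E
```

```text
41.3 [0.57049753 0.10392034 0.26217864]
(0.4933, -0.295) 222 [ 0.4939 -0.2912  0.1229] [0.1281 0.1314 0.1331]
(0.4933, -0.295) 534 [ 0.5019 -0.2995  0.1142] [0.1217 0.1285 0.1298]
(0.5104, -0.2066) 203 [ 0.5104 -0.2059  0.1233] [0.1272 0.1301 0.1319]
(0.5104, -0.2066) 463 [ 0.5172 -0.2146  0.1124] [0.1186 0.1268 0.1284]
(0.5682, -0.0494) 166 [ 0.569  -0.0498  0.1001] [0.1006 0.1035 0.105 ]
(0.5682, -0.0494) 240 [ 0.5725 -0.0549  0.0949] [0.0977 0.0998 0.1005]
```

View pics/f.png

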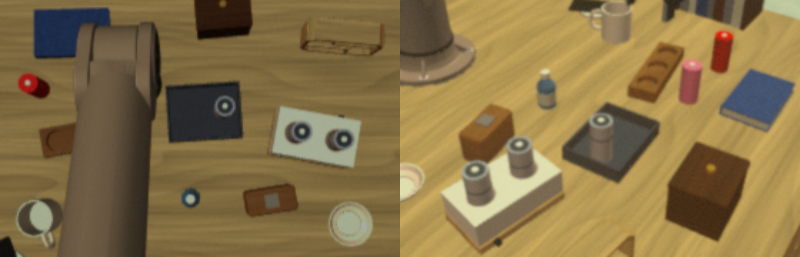

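Both full capsules stand upright in the diffuser (left panel at (301,131) and (342,139)). The spent one stands in the tray at (225,105), the caddy is empty and the other things are where they were.

```bash
python3 -c "
from rig import robot; print(robot.close_job())"
```

```text
the job is handed in; nothing more can be done
None
```

The job is done and handed in at about 41 s of the 72 s allowed; no verdict came back. I lifted each capsule just clear and weighed it:

| Caddy position | Load felt | Verdict | Where it went |
|---|---|---|---|
| Nearest the tray | 2.8 N | full | well0 |
| Middle | 1.0 N | spent | steel tray |
| Far end | 2.55 N | full | well1 |

- **Seating:** each seat sank 6–7 mm under the expected push of about 7 N. Each then stopped dead on its stop at about 15 N, well below the 30 N damage limit.
- **Last checks:** the final top and scene pictures show both full capsules upright in the diffuser, the spent one upright in the tray and an empty caddy. The pink and red look-alikes and the other things look unmoved. The capsule tops in the wells read about 0.127–0.128 m, which matches stops 37–38 mm below the mouth.
- **Disagreements:** the first capsule read slightly above the stated full weight, within the force noise of about 0.5 N. The top and wrist cameras placed well0 about 2 mm apart; I used the wrist reading, and the capsule entered without rubbing. At well1 the capsule rubbed at about 2–3 N, and a shift of about 0.6 mm eased it.
- **Not measured:** the seat travel itself can't be read, so "fully home" rests on the stall and the force rise.

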